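Test the repaired foot pedal

TASK

The foot pedal with the blue tread has just been repaired: test it by pressing its tread all the way down to the stop with the fingertips, holding it there for a full second, and then letting it spring back up. Leave the grey pedal unpressed and do not knock over or shift the paper cup.

Things in the scene. Friction and masses are not known exactly. Their poses are not given: they have to be found in the camera images.
- blue_pedal (a joint): Hinge of the blue tread on its black base (base 180 x 94 mm, 16 mm high, fixed to the bench). 0 rad = fully up, sprung, tread sloping up at 17 degrees; grows as the tread goes down; 0.30 rad = on its stop, tread level. The spring needs about 5 N at the pad centre to start and about 12 N to reach the stop.
- blue_pad (a point): Centre of the top face of the black rubber press pad (56 x 60 mm) near the free end of the blue tread (155 x 72 x 8 mm). It lies 120 mm from the hinge line, about 70 mm above the bench when up and 35 mm when on the stop (it goes down 35 mm and 7 mm outwards). x axis: along the tread from hinge to free end, sloping up; z axis: out of the top face. Nothing lies over it.
- grey_pad (a point): The same point on the other pedal, alike in size and build but with a light grey tread. Not to be pressed. The two pedals may stand either way round, left or right, and each may be turned any way about the vertical.
- cup_center (a point): Centre, half-way up, of the loose, empty, white paper cup (72 mm across the mouth, 75 mm high) standing on the bench beyond the pedals. z axis: up. Not to be moved.
Mind the look-alikes: they are no part of the job. Several things look just like the part that bears cup_center: the one meant starts farthest to the robot's right.

How it is judged:
By the outcome, as a careful person would: the job done as asked, in the order asked, and still so for the second after the job is handed in, with the robot touching nothing.
It also fails if it takes over 32 s, if anything falls off the work surface, if the arm or the gripper's body presses on something with over 40 N, if the wrist force passes 120 N, or if a joint passes its speed limit or range.

ROBOT

A 6-joint arm with a two-finger parallel gripper is mounted at the origin on the work surface. World frame = base frame: x ahead of the robot, y to its left, z up, the work surface at z = 0. Lengths are in mm, angles in degrees, forces in N, time in s.
With the tool pointing down it reaches from about 350 to 850 mm from the base axis. Payload 8.1 kg.
Tool frame: the origin (TCP) lies at the centre of the arm's flange, where the gripper is bolted on; the fingertips stand 173 mm ahead of it and the grasp point (between the pads) lies 155 mm ahead of it; z points along the fingers, y is the line along which they close (so a half turn about z gives the same grasp; the last joint's range is limited). The gripper opens to 85 mm and grips with 20 to 120 N. Pads are 22 mm wide; open, the fingers measure 114 mm over their backs; the gripper's body (76 mm by 85 mm) begins 54 mm behind the grasp point. The pads swing forward as they close: fully open they stand 13 mm farther back than shut.
Start: joints at [67.242, 7.471, 85.268, -0, 87.261, -4.893], TCP at [184.042, 571.083, 404.692] pointing down, gripper open.
Joint ranges: [-169.43, 169.43], [-51.17, 129.36], [1.28, 143.12], [-76.62, 256.62], [0, 156.53], [-152.29, 152.29]. Speed limits (degrees/s): [136.94, 136.94, 159.86, 180, 180, 180].

INTERFACE

Orientations are given as [roll, pitch, yaw] about the fixed x, y, z axes, in that order (R = Rz(yaw) Ry(pitch) Rx(roll)).
In Python, from bench import * gives the robot as it stands.
- The arm moves only by the shell command python3 -m jog 'ROWS' [FORCE]. ROWS is text: rows parted by semicolons, each of 7 numbers parted by spaces: the shift along the tool's x, y, z scaled (see below), then the turn, a rotation vector about the tool's x, y, z scaled (see below), then the closure, from -1 (fully open) to 1 (shut). In form: tx ty tz wx wy wz hand; .... A call has 1 to 5 rows; each row shifts and turns the commanded pose from where the row before left it, along the tool's axes as they then stand; what a row does not reach is not made up. The controller multiplies each number of a shift by 0.1 m and each number of a turn by 60 degrees. A row lasts 1/8 s, in which the tool goes at most 62.5 mm and 10.7 degrees, less where a joint would pass 70% of its speed; a pose out of reach is approached as far as the arm can. A call with a number of a shift or a turn outside -1 to 1 is refused whole. A call with a gripper value outside its range is refused whole. The fingers move at their own pace and stop on an object; FORCE is the grip in N (left out, the last holds). Time passes only in rows, so rows that do not move let the fingers close. It gives the time, the measured TCP pose, the force, the opening and the grip force at its end, in the units of the state.
- sense(): the state, without advancing time (a new reading comes with each control period).
- snapshot(name): name is "side" or "top" or "wrist"; returns a dict with "img" (400x640x3 uint8, red, green, blue), "fx", "fy", "cx", "cy" (pixels), "extrinsics" (4x4, takes a point from camera to world coordinates). Camera axes: x right, y down, z forward; pixel columns grow to the right and rows downward; lengths in mm; the calibration is good to about 2 mm. A picture is of the moment at which its call begins. There is no depth.
- hand_in(): hands the job in; it is judged then, once.
The state is a dict: "time": time; "joint_pos": joint angles; "qd": joint speeds; "joint_efforts": joint torques, N m; "tool_pos": TCP position; "tcp_rot": TCP orientation; "ft_force": force on the tool from outside, world axes, zero at the start; "wrist_torque": the same for the moment, N m; "finger_gap": finger opening in mm; "grip_force": force on a finger pad.
Only numpy, scipy, OpenCV 4.12 (cv2) and the standard library are available. Lean on these libraries where they do the work, as an engineer would, in place of code of your own. Each camera call takes 0.05 s, during which the arm holds its last target. There are 200 camera calls.

## Working session

There is one attempt and no reset: what is moved stays moved. The work goes in short steps, Python scripts to look and compute and a shell command to move; the robot and the scene stay as the last step left them, time stands still between calls to the robot, and variables do not carry over. Pictures are saved under pics/ and viewed, at most 10 in all, crops included, and the job is handed in when it is done.

```bash
mkdir -p pics; python3 - <<'E'
from bench import *
import cv2
for n in("top","side"):
    s=snapshot(n);cv2.imwrite(f"pics/{n}0.png",s["img"][:,:,::-1].copy());print(n,s["fx"],s["fy"],s["cx"],s["cy"],s["extrinsics"])
s=sense();print(s)
E
```

```text
top 415.5038975601966 415.5038975601966 321.85339015493514 200.14352909571028 [[-1.17401738e-02 -9.98852499e-01  4.64311767e-02  5.78783635e+02]
 [-9.99433465e-01  1.02569251e-02 -3.20553438e-02 -1.36120062e+00]
 [ 3.15423191e-02 -4.67812071e-02 -9.98407032e-01  9.69762900e+02]
 [ 0.00000000e+00  0.00000000e+00  0.00000000e+00  1.00000000e+00]]
side 424.8085706165758 424.8085706165758 311.27350493698617 204.96045332408997 [[ 9.98575351e-01 -2.53716515e-02  4.69419555e-02  5.63514035e+02]
 [-5.24389823e-02 -6.29338409e-01  7.75360123e-01 -6.01027537e+02]
 [ 9.87020877e-03 -7.76717095e-01 -6.29772286e-01  5.35079611e+02]
 [ 0.00000000e+00  0.00000000e+00  0.00000000e+00  1.00000000e+00]]
{'time': 0.1, 'joint_pos': array([ 6.72420846e+01,  7.51312419e+00,  8.53240831e+01, -2.20693516e-04,
        8.72606723e+01, -4.89275996e+00]), 'qd': array([ 0.02249123, -0.12028149, -0.12480998, -0.07570096,  0.02912764,
        0.05467824]), 'joint_efforts': array([ 1.24149858e-03, -5.70955539e+01, -5.01942372e+01, -2.02106594e-04,
        8.25137424e-03, -1.39555215e-06]), 'tool_pos': array([183.9638863 , 570.88730519, 403.7146414 ]), 'tcp_rot': array([-1.79902458e+02, -8.12862511e-03,  1.62134848e+02]), 'ft_force': array([ 0.35873785, -0.42549799, -0.12707972]), 'wrist_torque': array([ 0.00124473, -0.02438744, -0.04277468]), 'grip_force': 0.0, 'finger_gap': 85.20298211308136}
```

View pics/top0.png

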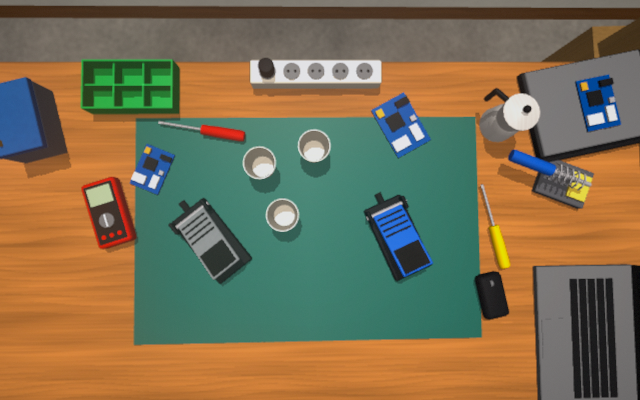

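View pics/side0.png

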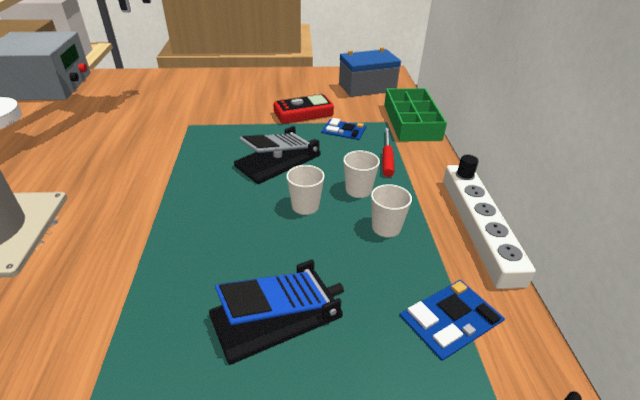

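The top view shows the blue pedal with its pad at about (411,258), free end towards the robot, and the grey one with its pad at about (223,260). There are three look-alike cups at (260,163), (314,147) and (283,215). The one meant is (314,147), the farthest right (smallest y). I'll keep clear of all three and confirm this in a crop.

```bash
python3 - <<'E'
import cv2,numpy as np
t=cv2.imread("pics/top0.png")[120:300,290:450];s=cv2.imread("pics/side0.png")[240:370,190:350]
a=cv2.resize(t,None,fx=3,fy=3,interpolation=2);cv2.imwrite("pics/crop_top.png",a)
cv2.imwrite("pics/crop_side.png",cv2.resize(s,None,fx=4,fy=4,interpolation=2))
E
```

```text
(no output)
```

View pics/crop_top.png

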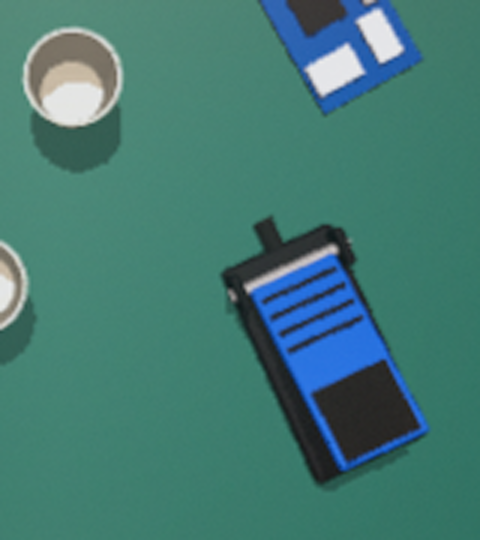

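View pics/crop_side.png

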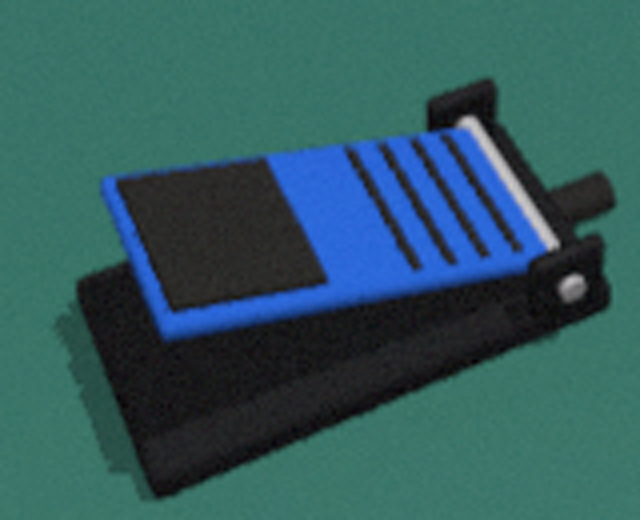

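The crop confirms the cup at (314,147) and the blue pad. Pad corners in the top crop are (313,393), (387,360), (421,431), (348,464); in the side crop (117,180), (266,157), (327,283), (174,311).

```bash
cat > h.py <<'E'
from bench import *
import numpy as np,cv2
from scipy.spatial.transform import Rotation as R
def P(s):
    E=np.linalg.inv(s["extrinsics"]);K=np.array([[s["fx"],0,s["cx"]],[0,s["fy"],s["cy"]],[0,0,1]]);return K@E[:3]
def tri(a,b,pa,pb):
    X=cv2.triangulatePoints(P(a),P(b),np.array(pa,float).T,np.array(pb,float).T);return (X[:3]/X[3]).T
E
python3 - <<'E'
from h import *
a,b=snapshot("top"),snapshot("side")
pt=np.array([(313,393),(387,360),(421,431),(348,464)])/3+[290,120]
# order: hinge-left, hinge-right, free-right, free-left (seen from above)
ps=np.array([(266,157),(327,283),(174,311),(117,180)])/4+[190,240]
X=tri(a,b,pt,ps);print(X.round(1));c=X.mean(0);print("c",c.round(1))
d=X[2:].mean(0)-X[:2].mean(0);print("len",np.linalg.norm(d),"slope",np.degrees(np.arctan2(d[2],np.hypot(*d[:2]))),"yaw",np.degrees(np.arctan2(d[1],d[0])))
print("width",np.linalg.norm(X[0]-X[1]),np.linalg.norm(X[3]-X[2]))
s=sense();r=R.from_euler('xyz',s["tcp_rot"],degrees=True);print(s["tool_pos"],r.as_matrix().round(3))
# also single-view at z=70
M=P(a);u,v=pt.mean(0);A=M[:2]-np.outer([u,v],M[2]);print(np.linalg.solve(A[:,:2],-A[:,2]*70-A[:,3]))
E
```

```text
[[ 509.3 -187.5   63.3]
 [ 532.4 -242.8   61.7]
 [ 483.2 -262.4   76.1]
 [ 459.8 -208.6   78.1]]
c [ 496.2 -225.3   69.8]
len 55.31601804501549 slope 15.29786342183656 yaw -157.64935347195922
width 59.952231894036636 58.65655756755216
[183.97252205 570.94735773 404.00328141] [[-0.952  0.307 -0.   ]
 [ 0.307  0.952 -0.001]
 [ 0.    -0.001 -1.   ]]
[ 494.38612397 -225.38902944]
```

Measured pad centre is (495.5, −225.5, 70), with size and slope matching the description. Closing the hand and moving over it, staying high.

```bash
python3 -m jog '-.34 -.31 0 0 0 0 1;-.35 -.31 0 0 0 0 1;-.35 -.31 0 0 0 0 1;-.35 -.31 0 0 0 0 1;-.35 -.31 0 0 0 0 1' 40
python3 -m jog '-.35 -.31 0 0 0 0 1;-.35 -.31 0 0 0 0 1;-.35 -.31 0 0 0 0 1;-.35 -.31 0 0 0 0 1;-.35 -.31 0 0 0 0 1'
python3 -m jog '-.19 -.36 0 0 0 0 1;-.19 -.36 0 0 0 0 1;-.19 -.36 0 0 0 0 1;-.19 -.36 0 0 0 0 1;-.19 -.36 0 0 0 0 1'
```

```text
time: 0.82
tool_pos: [302.6, 368.8, 404.6]
tcp_rot: [-180.0, 0.0, 162.1]
ft_force: [0.7, -0.2, -0.1]
finger_gap: -0.0
grip_force: 0.0
time: 1.45
tool_pos: [421.6, 167.5, 404.7]
tcp_rot: [180.0, 0.0, 162.1]
ft_force: [0.3, -0.0, -0.2]
finger_gap: 0.1
grip_force: 0.0
time: 2.08
tool_pos: [456.3, -32.8, 404.7]
tcp_rot: [180.0, 0.0, 162.1]
ft_force: [1.2, 0.6, -0.7]
finger_gap: -0.3
grip_force: 0.0
```

```bash
python3 -m jog '-.19 -.35 0 0 0 0 1;-.19 -.35 0 0 0 0 1;-.19 -.35 0 0 0 0 1;-.19 -.35 0 0 0 0 1;-.19 -.35 0 0 0 0 1'
python3 -m jog '0 0 .4 0 0 0 1;0 0 .4 0 0 0 1;0 0 .3 0 0 0 1;0 0 0.1 0 0 0 1;0 0 0 0 0 0 1'
python3 - <<'E'
from h import *
o=[]
for n in("top","side"):
    s=snapshot(n);q=P(s)@[492,-227,70,1];u,v=(q[:2]/q[2]).astype(int);print(n,u,v)
    c=s["img"][:,:,::-1][max(0,v-75):max(0,v-75)+150,u-70:u+70];o.append(cv2.resize(c.copy(),(375,400),interpolation=2))
cv2.imwrite("pics/over.png",np.hstack(o))
E
```

```text
time: 2.7
tool_pos: [493.1, -228.5, 404.5]
tcp_rot: [180.0, -0.0, 162.1]
ft_force: [-0.1, 0.2, -0.2]
finger_gap: 0.0
grip_force: 0.0
time: 3.32
tool_pos: [493.0, -227.1, 284.6]
tcp_rot: [180.0, -0.1, 162.1]
ft_force: [0.2, -0.4, 0.6]
finger_gap: 0.2
grip_force: 0.0
top 413 258
side 241 298
```

View pics/over.png

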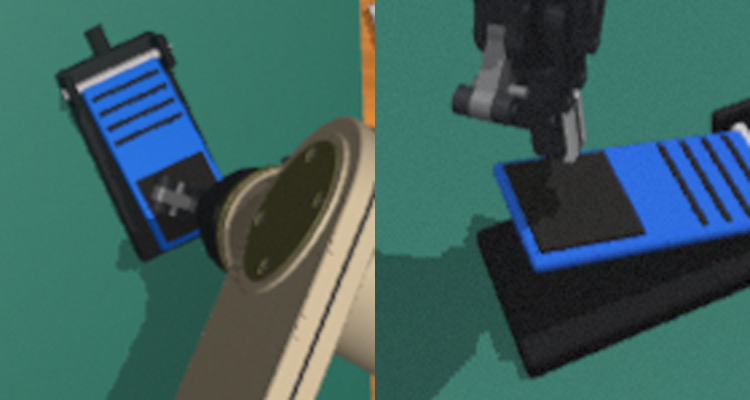

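The tips are about 40 mm above the pad, centred on it. Pressing down.

```bash
python3 -m jog '0 0 .2 0 0 0 1;0 0 .15 0 0 0 1;0 0 .05 0 0 0 1;0 0 .05 0 0 0 1'
python3 -m jog '.01 -.01 .06 0 0 0 1;.01 -.01 .06 0 0 0 1;.01 -.01 .06 0 0 0 1;.01 -.01 .05 0 0 0 1'
```

```text
time: 3.92
tool_pos: [493.4, -227.6, 240.8]
tcp_rot: [-180.0, 0.1, 162.1]
ft_force: [-1.7, -0.4, 6.8]
finger_gap: 0.0
grip_force: 2.9
time: 4.42
tool_pos: [488.8, -230.0, 218.4]
tcp_rot: [180.0, 0.1, 162.1]
ft_force: [-0.9, 4.6, 9.5]
finger_gap: 0.1
grip_force: 4.8
```

```bash
python3 -m jog '.01 0 .04 0 0 0 1;0 0 .03 0 0 0 1;0 0 0 0 0 0 1'
python3 -m jog '0 0 .03 0 0 0 1;0 0 0 0 0 0 1'
python3 -m jog '0 0 .02 0 0 0 1;0 0 0 0 0 0 1'
```

```text
time: 4.8
tool_pos: [488.1, -230.0, 211.8]
tcp_rot: [-180.0, 0.2, 162.1]
ft_force: [-1.9, 2.2, 11.9]
finger_gap: 0.0
grip_force: 5.4
time: 5.05
tool_pos: [488.0, -230.0, 208.9]
tcp_rot: [-180.0, 0.2, 162.1]
ft_force: [-2.9, -0.0, 11.7]
finger_gap: 0.0
grip_force: 5.9
time: 5.3
tool_pos: [488.1, -230.1, 208.1]
tcp_rot: [-180.0, 0.1, 162.1]
ft_force: [-9.3, 2.8, 23.2]
finger_gap: -0.2
grip_force: 11.4
```

The force jumped to 23 N at z = 208 mm, so the tread is on its stop. I'll add a little more and hold about 1.5 s.

```bash
python3 -m jog '0 0 .005 0 0 0 1;0 0 0 0 0 0 1;0 0 0 0 0 0 1;0 0 0 0 0 0 1;0 0 0 0 0 0 1'
python3 -m jog '0 0 0 0 0 0 1;0 0 0 0 0 0 1;0 0 0 0 0 0 1;0 0 0 0 0 0 1;0 0 0 0 0 0 1'
python3 -m jog '0 0 0 0 0 0 1;0 0 0 0 0 0 1;0 0 0 0 0 0 1;0 0 0 0 0 0 1'
python3 - <<'E'
from h import *
s=snapshot("side");cv2.imwrite("pics/press.png",cv2.resize(s["img"][220:360,180:350,::-1].copy(),None,fx=4,fy=4,interpolation=2))
E
```

```text
time: 5.92
tool_pos: [488.1, -230.1, 208.0]
tcp_rot: [-180.0, 0.1, 162.1]
ft_force: [-9.7, 4.5, 27.0]
finger_gap: -0.4
grip_force: 13.3
time: 6.55
tool_pos: [488.0, -230.1, 208.0]
tcp_rot: [-180.0, 0.1, 162.1]
ft_force: [-11.3, 4.5, 26.7]
finger_gap: -0.0
grip_force: 13.3
time: 7.05
tool_pos: [488.0, -230.1, 208.0]
tcp_rot: [-180.0, 0.1, 162.1]
ft_force: [-10.3, 4.3, 25.8]
finger_gap: 0.1
grip_force: 13.3
```

View pics/press.png

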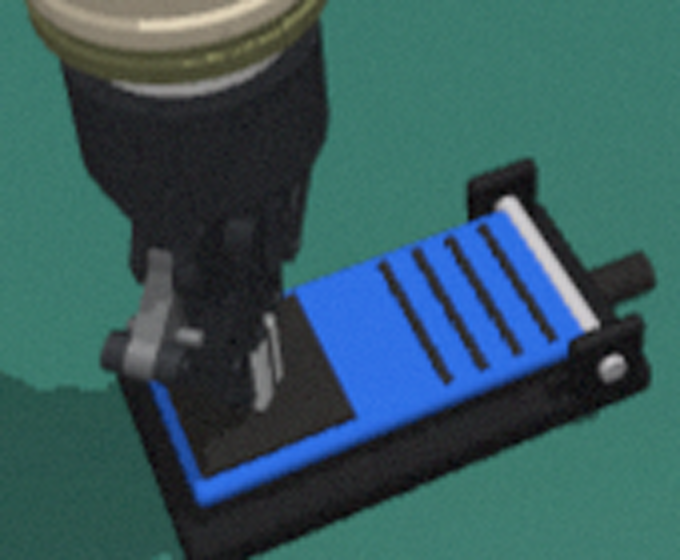

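The tread is level on its stop, with the tips on the pad, and has been held for over 1.5 s. Releasing upwards.

```bash
python3 -m jog '0 0 -.05 0 0 0 1;-.02 .01 -.1 0 0 0 1;-.02 .01 -.1 0 0 0 1;-.01 .01 -.15 0 0 0 1;0 0 -.2 0 0 0 1'
python3 -m jog '0 0 -.3 0 0 0 1;0 0 -.4 0 0 0 1;0 0 -.4 0 0 0 1;0 0 0 0 0 0 1;0 0 0 0 0 0 1'
python3 - <<'E'
from h import *
s=snapshot("side");a=s["img"][:,:,::-1];cv2.imwrite("pics/end.png",a.copy())
print(sense()["qd"].round(2))
E
```

```text
time: 7.72
tool_pos: [492.9, -228.1, 265.1]
tcp_rot: [180.0, 0.0, 162.1]
ft_force: [0.9, -0.9, -0.0]
finger_gap: -0.5
grip_force: 0.0
time: 8.35
tool_pos: [492.6, -228.1, 374.0]
tcp_rot: [-180.0, -0.0, 162.1]
ft_force: [-0.6, 0.8, 0.3]
finger_gap: -0.0
grip_force: 0.0
[-0.03  0.63  0.73 -0.02 -0.01 -0.06]
```

View pics/end.png

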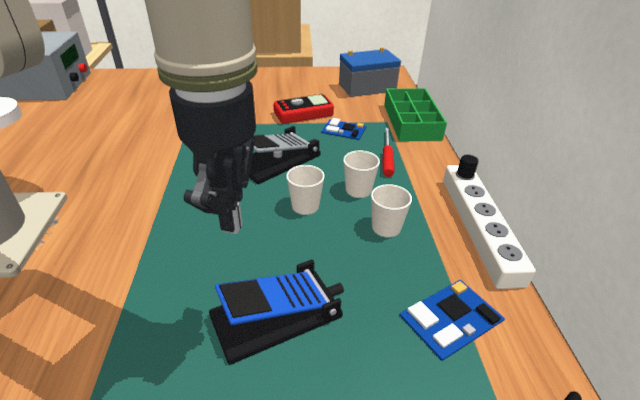

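The blue tread is back up with its pad at (245,298), as at the start. The cups are unmoved and the robot is clear.

```bash
python3 -c "
from bench import *
print(hand_in())"
```

```text
the job is handed in; nothing more can be done
None
```

I pressed the blue pedal down to its stop (about 26 N), held it there for over 1.5 s and let it spring fully back up; the grey pedal and the cups were not touched, and the job is handed in (about 8.5 s used).

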